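# Put away the small things on the pastry bench

### The job

Tidy the pastry bench by sorting the small things into their trays: both pastry moulds into the wooden tray, both spice jars into the green tray, and the round cutter into the blue tray. Stand each one flat on the tray's floor, the same way up as it stands now, and leave the white ramekin and the blue salt pot where they are.

Things in the scene. Friction and masses are not known exactly. Their poses are not given: they have to be found in the camera images.
- tray_wood: pale wooden tray for baking moulds. All three trays are alike but for colour: open, fixed to the bench, outside 94 mm (its x) by 180 mm (its y), rim 16 mm high, walls and floor 5 mm thick, inside 84 by 170 mm. Origin: centre of the underside; z up, y along its length
- tray_green: green plastic tray for spice jars, same size, origin and axes as the wooden tray
- tray_blue: blue plastic tray for pastry cutters, same size, origin and axes as the wooden tray
- mould_copper: copper pastry mould, a small open cup 50 mm high, 48 mm across at the foot and 53 mm at the mouth, wall 3 mm, about 90 g, loose, standing mouth up. Origin: centre of the underside, z up through the mouth
- mould_black: black pastry mould, same shape, size, weight and origin as the copper one
- jar_red: spice jar with a red lid and a paper label, closed, straight glass sides 48 mm across up to 40 mm height, a 39 mm neck above, and a lid 43 mm across from 54 mm to the top at 70 mm, about 120 g, loose, upright. Origin: centre of the underside, z up through the lid
- jar_yellow: spice jar with a yellow lid, otherwise like the red one
- cutter: round pastry cutter, a plain steel ring open at both ends with an orange upper edge, 54 mm outside diameter, 46 mm inside, 48 mm high, about 60 g, loose, standing orange edge up. Origin: centre of its lower edge, z up
- ramekin: small white ceramic ramekin (open cup), 70 mm across at the rim, 40 mm high, loose; not to be moved. Origin: centre of the underside
- salt_pot: blue ceramic salt pot with a blue lid and a white knob, 62 mm across, 69 mm high over the knob, loose; not to be moved. Origin: centre of the underside

How it is judged:
By the outcome, as a careful person would: the job done as asked, in the order asked, and still so for the second after the job is handed in, with the robot touching nothing.
It also fails if it takes over 128 s, if anything falls off the work surface, if the arm or the gripper's body presses on something with over 40 N, if the wrist force passes 120 N, or if a joint passes its speed limit or range.

### The arm

A 6-joint arm with a two-finger parallel gripper is mounted at the origin on the work surface. World frame = base frame: x ahead of the robot, y to its left, z up, the work surface at z = 0. Lengths are in m, angles in rad, forces in N, time in s.
With the tool pointing down it reaches from about 0.225 to 0.875 m from the base axis. Payload 3.4 kg.
Tool frame: the origin (TCP) lies on the centre line of the jaws, within the pads' length; the fingertips stand 22 mm ahead of it and the grasp point (between the pads) lies 3 mm ahead of it; z points along the fingers, y is the line along which they close (so a half turn about z gives the same grasp; the last joint's range is limited). The gripper opens to 85 mm and grips with 20 to 120 N. Pads are 22 mm wide; open, the fingers measure 114 mm over their backs; the gripper's body (76 mm by 85 mm) begins 54 mm behind the grasp point. The pads swing forward as they close: fully open they stand 13 mm farther back than shut.
Start: joints at [1.008, 0.276, 1.505, -0, 1.361, -0.121], TCP at [0.246, 0.52, 0.253] pointing down, gripper open.
Joint ranges: [-2.89, 2.89], [-0.75, 2.08], [0.22, 2.7], [-1.18, 4.32], [0.11, 2.71], [-2.7, 2.7]. Speed limits (rad/s): [2.57, 2.57, 3.14, 3.14, 3.14, 3.14].

### API

Orientations are given as a unit quaternion [w, x, y, z].
In Python, from rig import manip, cam, get_state gives the robot as it stands (manip), with the cameras (cam) and the readings as plain functions.
- The arm moves only by the shell command python3 steer.py 'ROWS' [OPENING] [FORCE]. ROWS is rows parted by semicolons, their numbers by spaces, 1 to 5 of them, each of 4 numbers: dx, dy, dz in m, then a turn about the tool's z in rad; each row shifts and turns the commanded pose from where the row before left it, along the tool's axes as they then stand; what a row does not reach is not made up. A row lasts 1/12 s, in which the tool goes at most 0.0417 m and 0.125 rad, less where a joint would pass 70% of its speed; a pose out of reach is approached as far as the arm can. OPENING is the finger opening in m, set as the command begins (- or left out keeps the last). The fingers move at their own pace and stop on an object; FORCE is the grip in N (left out, the last holds). Time passes only in rows, so rows that do not move let the fingers close. It prints the time, the measured TCP pose, the force, the opening and the grip force at its end.
- get_state(): the state, without advancing time (a new reading comes with each control period).
- cam.get_image(name): name is "side" or "top" or "wrist"; returns a dict with "img" (400x640x3 uint8, red, green, blue), "camera_matrix" (3x3 intrinsics, pixels), "T" (4x4, takes a point from camera to world coordinates); the wrist camera has in their place "hand_eye" (4x4, takes a point from camera to tool coordinates, whose origin is the TCP and whose axes are the flange's). Camera axes: x right, y down, z forward; pixel columns grow to the right and rows downward; lengths in m; the calibration is good to about 2 mm. A picture is of the moment at which its call begins: read the wrist's pose just before it. There is no depth.
- manip.sign_off(): hands the job in; it is judged then, once.
The state is a dict: "clock": time; "qpos": joint angles; "qd": joint speeds; "effort": joint torques, N m; "position": TCP position; "ee_rot": TCP orientation; "contact_force": force on the tool from outside, world axes, zero at the start; "moment": the same for the moment, N m; "width": finger opening in m; "gripper_force": force on a finger pad.
Only numpy, scipy, OpenCV 4.12 (cv2) and the standard library are available. Lean on these libraries where they do the work, as an engineer would, in place of code of your own. Each camera call takes 0.05 s, during which the arm holds its last target. There are 200 camera calls.

## Working session

There is one attempt and no reset: what is moved stays moved. The work goes in short steps, Python scripts to look and compute and a shell command to move; the robot and the scene stay as the last step left them, time stands still between calls to the robot, and variables do not carry over. Pictures are saved under pics/ and viewed, at most 14 in all, crops included, and the job is handed in when it is done.

```bash
ls; mkdir -p pics; python3 - <<'E'
from rig import manip, cam, get_state
import cv2,numpy as np
for n in ["top","side"]:
    d=cam.get_image(n); cv2.imwrite(f"pics/{n}0.png",d["img"][:,:,::-1]); print(n,d["camera_matrix"],d["T"])
s=get_state(); print(s["position"],s["ee_rot"],s["clock"],s["width"])
print(cam.get_image("wrist")["hand_eye"])
E
```

```text
pics
rig.py
steer.py
top [[484.97181794   0.         306.43942475]
 [  0.         484.97181794 195.82384441]
 [  0.           0.           1.        ]] [[ 0.04583888 -0.97813885  0.20283784  0.33832997]
 [-0.99893387 -0.04599533  0.00394495  0.00624719]
 [ 0.00547089 -0.20280242 -0.9792044   1.09844234]
 [ 0.          0.          0.          1.        ]]
side [[461.37718959   0.         316.84719057]
 [  0.         461.37718959 183.46136627]
 [  0.           0.           1.        ]] [[ 0.94361322 -0.20894829  0.25677755  0.28437828]
 [-0.33093689 -0.57510141  0.74815716 -0.808121  ]
 [-0.00865303 -0.79094815 -0.61182199  0.69207908]
 [ 0.          0.          0.          1.        ]]
[0.24563718 0.51940847 0.25252464] [-2.75924720e-04  2.19120634e-01  9.75697429e-01 -7.74241009e-04] 0.1 0.08522666427300898
[[ 1.49220410e-03 -9.50174100e-01 -3.11716141e-01  8.06395894e-02]
 [ 9.99998847e-01  1.32972893e-03  7.33771408e-04  6.07332971e-04]
 [-2.82712617e-04 -3.11716877e-01  9.50174989e-01 -1.20556677e-01]
 [ 0.00000000e+00  0.00000000e+00  0.00000000e+00  1.00000000e+00]]
```

View pics/top0.png

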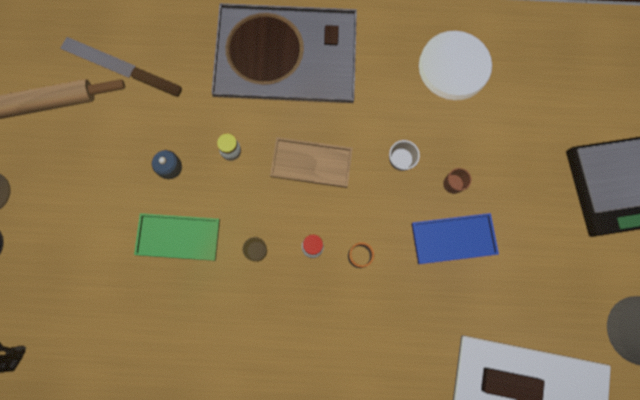

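View pics/side0.png

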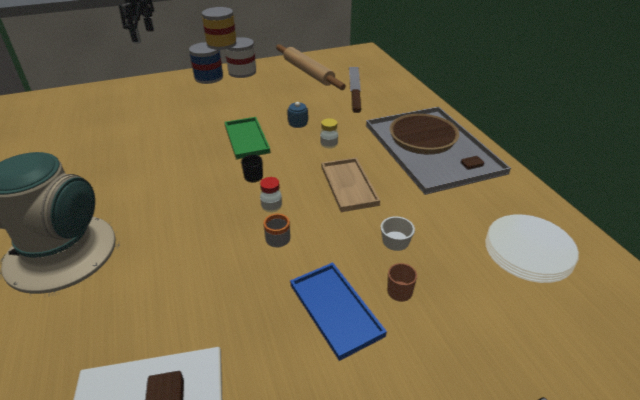

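The top view shows the salt pot (166,164), yellow jar (228,146), wooden tray (311,163), ramekin (404,155), copper mould (458,181), green tray (178,238), black mould (255,249), red jar (313,246), cutter (361,255) and blue tray (455,240). The side view matches that layout: green (247,137), blue (337,309), wood (350,184), black (252,168), red (270,193), cutter (277,230), copper (401,282).

```bash
cat > h.py <<'E'
import cv2,numpy as np
from scipy.spatial.transform import Rotation as R
def cast(uv,K,T,z):
    uv=np.atleast_2d(np.asarray(uv,float)); d=np.c_[uv,np.ones(len(uv))]@np.linalg.inv(K).T@T[:3,:3].T
    return T[:3,3]+d*((z-T[2,3])/d[:,2])[:,None]
HSV={'red':[((0,130,60),(8,255,255)),((172,130,60),(180,255,255))],'yellow':[((26,150,120),(36,255,255))],
 'orange':[((5,170,90),(14,255,255))],'green':[((50,100,40),(75,255,255))],'blue':[((110,140,60),(125,255,255))],
 'copper':[((0,60,20),(12,255,150))],'black':[((0,0,0),(180,255,75))]}
def mask(img,c,roi=None):
    h=cv2.cvtColor(img,cv2.COLOR_RGB2HSV); m=sum(cv2.inRange(h,np.array(a),np.array(b)) for a,b in HSV[c])
    if roi: k=np.zeros_like(m); x,y,r=roi; k[max(0,y-r):y+r,max(0,x-r):x+r]=1; m=m*k
    return m
def big(m):
    cs=cv2.findContours(m.astype(np.uint8),cv2.RETR_EXTERNAL,cv2.CHAIN_APPROX_NONE)[0]
    return max(cs,key=cv2.contourArea)
E
python3 - <<'E'
import cv2,numpy as np
from h import *
from rig import manip, cam, get_state
P=np.round
S={}
for n in ["top","side"]:
    d=cam.get_image(n); K,T=d["camera_matrix"],d["T"]
    print(n)
    rois=dict(top=dict(red=(313,246,18),yellow=(228,146,18),orange=(361,255,20),copper=(458,181,20),black=(255,249,20),green=(178,238,60),blue=(455,240,60)),
      side=dict(red=(270,185,20),yellow=(329,125,16),orange=(277,225,20),copper=(401,275,28),black=(252,168,20),green=(247,137,45),blue=(337,309,70)))[n]
    for c,roi in rois.items():
        try: k=big(mask(d["img"],c,roi))
        except ValueError: print(c,'none'); continue
        z=dict(red=.07,yellow=.07,orange=.048,copper=.05,black=.05,green=.016,blue=.016)[c]
        if c in('green','blue'):
            b=cv2.boxPoints(cv2.minAreaRect(k)); 
            a=cv2.approxPolyDP(cv2.convexHull(k),6,True)[:,0]
            w=cast(a,K,T,z)[:,:2]; print(c,len(a),P(w.mean(0),4),P(w,3).tolist())
        else:
            x,y,ww,hh=cv2.boundingRect(k); e=cv2.minEnclosingCircle(k)
            w=cast(k[:,0],K,T,z)[:,:2]; (cx,cy),r=cv2.minEnclosingCircle(w.astype(np.float32))
            print(c,(x,y,ww,hh),'encl',P((cx,cy),4),'diam',P(2*r,4),'bbox mid',P((w.max(0)+w.min(0))/2,4),P(np.ptp(w,axis=0),3))
    if n=="top":
        crop=np.vstack([cv2.resize(d["img"][y-30:y+30,x-50:x+50],None,fx=4,fy=4,interpolation=cv2.INTER_CUBIC) for x,y in[(311,163)]]+[])
        c2=np.hstack([cv2.resize(d["img"][y-25:y+25,x-25:x+25],(200,200),interpolation=cv2.INTER_CUBIC) for x,y in[(458,181),(255,249),(361,255),(313,246)]])
        crop=np.vstack([cv2.copyMakeBorder(crop,0,0,0,400,cv2.BORDER_CONSTANT),c2]); cv2.imwrite("pics/c1.png",crop[:,:,::-1])
E
```

```text
top
red (303, 235, 20, 19) encl [ 0.4479 -0.007 ] diam 0.0419 bbox mid [ 0.4477 -0.0072] [0.039 0.041]
yellow none
orange (353, 262, 3, 3) encl [ 0.4133 -0.0985] diam 0.0062 bbox mid [ 0.4133 -0.0985] [0.004 0.004]
copper (444, 169, 27, 24) encl [ 0.6068 -0.322 ] diam 0.0625 bbox mid [ 0.6061 -0.3228] [0.054 0.058]
black (246, 247, 1, 1) encl [0.4367 0.1357] diam 0.0002 bbox mid [0.4367 0.1357] [0. 0.]
green 4 [0.4564 0.2979] [[0.503, 0.384], [0.5, 0.212], [0.41, 0.211], [0.413, 0.385]]
blue 4 [ 0.4809 -0.3251] [[0.538, -0.405], [0.452, -0.418], [0.424, -0.246], [0.509, -0.232]]
side
red (260, 177, 19, 16) encl [ 0.446  -0.0141] diam 0.0556 bbox mid [ 0.447 -0.014] [0.043 0.055]
yellow (322, 119, 14, 8) encl [0.6627 0.192 ] diam 0.0375 bbox mid [0.6635 0.1929] [0.035 0.035]
orange (264, 215, 13, 17) encl [ 0.4241 -0.1139] diam 0.0502 bbox mid [ 0.4173 -0.1139] [0.021 0.05 ]
copper (388, 264, 29, 37) encl [ 0.6024 -0.3437] diam 0.0852 bbox mid [ 0.6021 -0.3417] [0.067 0.078]
black (235, 149, 35, 33) encl [0.4426 0.0997] diam 0.1384 bbox mid [0.4439 0.0952] [0.087 0.123]
green 4 [0.4548 0.2884] [[0.503, 0.383], [0.492, 0.19], [0.411, 0.195], [0.414, 0.385]]
blue 4 [ 0.4802 -0.3015] [[0.512, -0.232], [0.531, -0.352], [0.455, -0.377], [0.424, -0.246]]
```

View pics/c1.png

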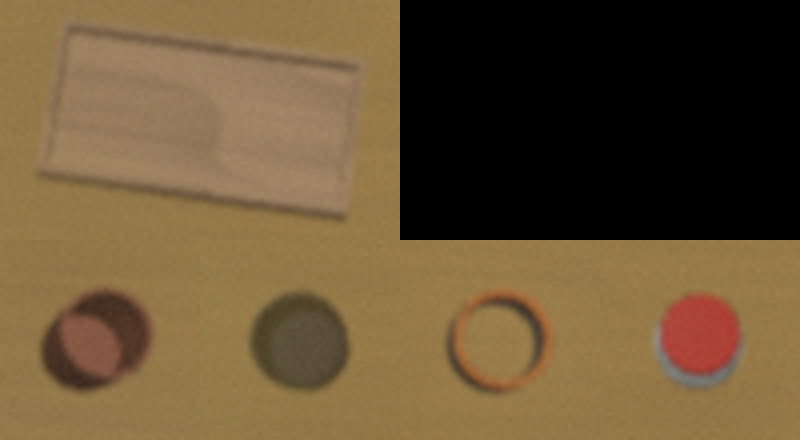

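The crops show the wooden tray's corners at crop pixels (65,22), (362,62), (345,216) and (40,175). The mouths are clear: copper near top-view pixel (458.7,180.7), black (255,249), cutter ring (361.5,255).

```bash
python3 - <<'E'
from h import *
from rig import manip, cam, get_state
d=cam.get_image("top"); K,T=d["camera_matrix"],d["T"]
c=np.array([(65,22),(362,62),(345,216),(40,175)])/4+[261,133]-.4
w=cast(c,K,T,.016)[:,:2]; print('wood',w.mean(0).round(4),w.round(3).tolist(),[round(np.linalg.norm(w[i]-w[i-1]),3) for i in range(4)])
for n,p,z in [('copper',(458.7,180.7),.05),('black',(255,249),.05),('cutter',(361.5,255),.048),('red',(312.5,244.3),.07),('yellow',(227.5,141.5),.07),('ramekin',(404.5,154),.04),('salt',(166,162),.055)]: print(n,cast(p,K,T,z)[0].round(4))
E
python3 steer.py '0 0 0 0.125;0 0 0 0.125;0 0 0 0.125;0 0 0 0.125;0 0 0 0.125' 0.085 40
python3 -c "
from rig import manip, cam, get_state;s=get_state();print(s['qpos'].round(3) if hasattr(s['qpos'],'round') else s['qpos'],s['position'],s['ee_rot'])"
```

```text
wood [0.6426 0.003 ] [[0.697, 0.086], [0.681, -0.088], [0.588, -0.081], [0.604, 0.095]] [np.float64(0.093), np.float64(0.175), np.float64(0.093), np.float64(0.176)]
copper [ 0.6058 -0.3265  0.05  ]
black [0.4333 0.116  0.05  ]
cutter [ 0.4312 -0.1142  0.048 ]
red [ 0.447  -0.0073  0.07  ]
yellow [0.6659 0.1907 0.07  ]
ramekin [ 0.665  -0.2076  0.04  ]
salt [0.6166 0.3262 0.055 ]
clock: 0.72
position: [0.2458, 0.5197, 0.2532]
ee_rot: [0.0, 0.511, 0.86, -0.0]
contact_force: [-0.4, 0.8, -0.0]
width: 0.0847
gripper_force: 0.0
[ 1.008  0.276  1.505 -0.     1.361  0.51 ] [0.24584265 0.51974624 0.25324245] [ 1.27964774e-05  5.11126273e-01  8.59505631e-01 -5.93578865e-05]
```

```bash
cat > look.py <<'E'
import sys
from h import *
from rig import manip, cam, get_state
def pose():
    s=get_state(); q=np.array(s["ee_rot"]); T=np.eye(4); T[:3,:3]=R.from_quat(q[[1,2,3,0]]).as_matrix(); T[:3,3]=s["position"]; return s,T
def wrist():
    s,B=pose(); d=cam.get_image("wrist"); return d["img"],d["camera_matrix"],B@d["hand_eye"]
def delta(x,y,z):
    s,B=pose(); v=B[:3,:3].T@(np.array([x,y,z])-B[:3,3]); yaw=np.degrees(np.arctan2(B[1,1],B[0,1]))
    print('delta tool',v.round(4),'yaw_y',yaw.round(2),'t',s["clock"],'q6',round(float(s["qpos"][5]),2))
if __name__=="__main__":
    if sys.argv[1]=="d": delta(*map(float,sys.argv[2:5]))
    else:
        im,K,T=wrist(); cv2.imwrite(f"pics/{sys.argv[2]}.png",im[:,:,::-1]); np.savez(f"pics/{sys.argv[2]}.npz",im=im,K=K,T=T)
E
S='python3 steer.py'
python3 steer.py '0 0 0 0.125;0 0 0 0.125;0 0 0 0.125;0 0 0 0.125' | tail -0
python3 steer.py '-0.0337 0.0156 0.006 0;-0.0337 0.0156 0.006 0;-0.0337 0.0156 0.006 0;-0.0337 0.0156 0.006 0;-0.0337 0.0156 0.006 0'|head -2
python3 steer.py '-0.0337 0.0156 0.006 0;-0.0337 0.0156 0.006 0;-0.0337 0.0156 0.006 0;-0.0337 0.0156 0.006 0;-0.0337 0.0156 0.006 0'|head -2
python3 steer.py '-0.0337 0.0156 0.006 0;-0.0337 0.0156 0.006 0;0 0 0 0'
python3 look.py d 0.433 0.116 0.18; python3 look.py p black1
```

```text
clock: 1.47
position: [0.3248, 0.3502, 0.2231]
clock: 1.88
position: [0.4036, 0.1818, 0.1933]
clock: 2.13
position: [0.4372, 0.1108, 0.1806]
ee_rot: [0.002, 0.708, 0.706, -0.001]
contact_force: [0.3, -0.3, 0.5]
width: 0.0849
gripper_force: 0.0
delta tool [ 0.0052 -0.0043  0.0006] yaw_y -0.1 t 2.1333 q6 0.1Exception ignored on flushing sys.stdout:
BrokenPipeError: [Errno 32] Broken pipe
```

View pics/black1.png

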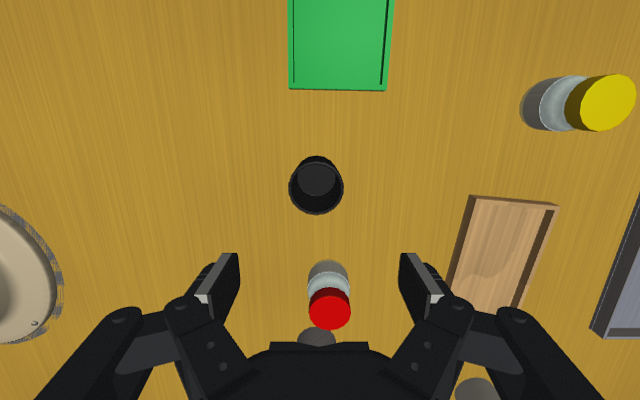

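The wrist view shows the black mould at (316,185), mouth low and wall visible above it, with the red lid at (330,311), yellow lid at (608,102) and part of the wooden and green trays.

```bash
cat >> h.py <<'E'
from scipy.optimize import least_squares
def rim(k,K,T,z,r):
    """circle of radius r at height z: fit only contour points on the side facing away from the camera"""
    w=cast(k.reshape(-1,2),K,T,z)[:,:2]; c=w.mean(0); away=c-T[:2,3]; away/=np.linalg.norm(away)
    for _ in range(4):
        p=w[(w-c)@away>0.0]
        s=least_squares(lambda v:np.hypot(*(p-v[:2]).T)-v[2],[*c,r],loss='soft_l1',f_scale=.001); c=s.x[:2]
        f=least_squares(lambda v:np.hypot(*(p-v).T)-r,c,loss='soft_l1',f_scale=.001).x
    return f.round(4),'free',s.x.round(4)
E
python3 - <<'E'
from h import *
f=np.load('pics/black1.npz'); im,K,T=f['im'],f['K'],f['T']
m=mask(im,'black',(316,185,45)); k=big(m); print(cv2.boundingRect(k),rim(k,K,T,.05,.0265))
k=big(mask(im,'red',(330,311,40))); print('red',cv2.boundingRect(k),rim(k,K,T,.07,.0215))
k=big(mask(im,'yellow',(600,105,50))); print('yel',cv2.boundingRect(k),rim(k,K,T,.07,.0215))
k=big(mask(im,'green',(340,50,70))); a=cv2.approxPolyDP(cv2.convexHull(k),6,True)[:,0]; print(a.tolist(),cast(a,K,T,.016).round(4).tolist())
h=cv2.cvtColor(im,cv2.COLOR_RGB2HSV); print('wood hsv',h[230,490],'bench',h[230,400])
E
```

```text
(288, 156, 56, 59) (array([0.4344, 0.122 ]), 'free', array([0.4343, 0.1204, 0.0252]))
red (309, 287, 42, 44) (array([ 0.4479, -0.0036]), 'free', array([ 0.448 , -0.0051,  0.0203]))
yel (580, 74, 57, 57) (array([0.663 , 0.1959]), 'free', array([0.6642, 0.1959, 0.0205]))
[[394, 0], [386, 89], [288, 87], [287, 0]] [[0.503, 0.2815, 0.016], [0.5016, 0.2093, 0.016], [0.4082, 0.2111, 0.016], [0.4097, 0.2814, 0.016]]
wood hsv [ 18 113 169] bench [ 21 175 182]
```

```bash

python3 steer.py '0.0077 -0.003 0.03 0;0 0 0.03 0;0 0 0.03 0;0 0 0.03 0;0 0 0.0226 0' - | grep -E "posi|force"
python3 steer.py '0 0 0 0;0 0 0 0;0 0 0 0;0 0 0 0;0 0 0 0' 0.03 40
python3 steer.py '0 0 0 0;0 0 0 0;0 0 0 0' - | tail -3; python3 look.py d 0.434 0.1185 0.038
```

```text
position: [0.4303, 0.1249, 0.0371]
contact_force: [-0.1, 0.2, 0.0]
gripper_force: 0.0
clock: 3.02
position: [0.4328, 0.1243, 0.0402]
ee_rot: [0.001, 0.706, 0.709, 0.001]
contact_force: [-0.2, 1.0, 2.9]
width: 0.0504
gripper_force: 41.8
contact_force: [0.2, 2.4, 6.6]
width: 0.0511
gripper_force: 41.9
delta tool [-0.0058  0.0011  0.0022] yaw_y 0.21 t 3.2667 q6 0.12
```

```bash

python3 steer.py '0 0 -0.03 0;0 0 -0.04 0;0 0 -0.035 0;-0.0124 0.0357 0 0;-0.0124 0.0357 0 0' - | tail -2
python3 steer.py '-0.0124 0.0357 0 0;-0.0124 0.0357 0 0;-0.0124 0.0357 0 0;-0.0124 0.0357 0 0;0 0 0 0.095' - | tail -2
python3 steer.py '0 0 0 0;0 0 0 0;0 0 0 0' ; python3 look.py d 0.647 0.049 0.045; python3 look.py p black2
```

```text
width: 0.0508
gripper_force: 42.3
width: 0.0509
gripper_force: 42.4
clock: 4.35
position: [0.6446, 0.0507, 0.1436]
ee_rot: [-0.001, 0.738, 0.675, -0.001]
contact_force: [-0.1, -0.7, -0.7]
width: 0.0507
gripper_force: 42.4
delta tool [-0.0015  0.0027  0.0986] yaw_y -5.1 t 4.35 q6 0.06
```

View pics/black2.png

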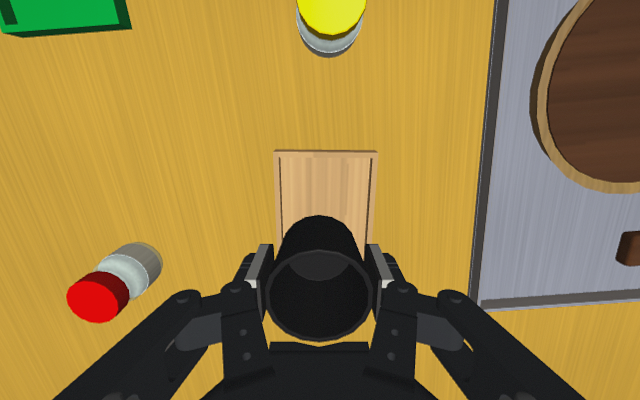

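The black mould is upright in the jaws, mouth centre about (319,293), and the tray's far edge runs from (275,151) to (377,152).

```bash
python3 - <<'E'
from h import *
f=np.load('pics/black2.npz'); im,K,T=f['im'],f['K'],f['T']
print(cast([(275,151),(377,152)],K,T,.016).round(4).tolist())
print(cast([(319,293),(264,295),(374,295),(319,340),(319,249)],K,T,.1536).round(4).tolist())
E
```

```text
[[0.6095, 0.0994, 0.016], [0.6997, 0.0906, 0.016]]
[[0.6444, 0.0494, 0.1536], [0.6185, 0.0505, 0.1536], [0.6702, 0.046, 0.1536], [0.642, 0.0216, 0.1536], [0.6464, 0.0724, 0.1536]]
```

```bash

python3 steer.py '-0.0025 0.004 0.03 0;0 0 0.03 0;0 0 0.02 0;0 0 0.012 0;0 0 0.004 0' - | tail -5
python3 steer.py '0 0 0.001 0;0 0 0 0;0 0 0 0'; python3 look.py d 0.648 0.046 0.045
```

```text
position: [0.6477, 0.048, 0.0459]
ee_rot: [-0.001, 0.738, 0.675, -0.001]
contact_force: [-0.6, -0.2, -1.7]
width: 0.0507
gripper_force: 42.3
clock: 5.07
position: [0.651, 0.0476, 0.0484]
ee_rot: [0.001, 0.738, 0.674, 0.001]
contact_force: [-0.2, 0.4, -1.1]
width: 0.0506
gripper_force: 42.3
delta tool [-0.0018 -0.0029  0.0034] yaw_y -5.19 t 5.0667 q6 0.06
```

```bash

python3 steer.py '0 -0.002 0.002 0;0 0 0.001 0;0 0 0 0;0 0 0 0' - | sed -n '2p;4p'
python3 steer.py '0 0 0.001 0;0 0 0 0;0 0 0 0' - | sed -n '2p;4p'
```

```text
position: [0.6484, 0.0477, 0.0452]
contact_force: [-1.3, 0.6, 6.4]
position: [0.6484, 0.0477, 0.0452]
contact_force: [-3.8, 0.6, 11.3]
```

```bash

python3 steer.py '0 0 0 0;0 0 0 0;0 0 0 0;0 0 -0.01 0;0 0 -0.03 0' 0.075 40 | sed -n '2p;4,5p'
python3 steer.py '0 0 -0.04 0;0 0 -0.04 0;-0.0376 -0.0008 -0.01 0;-0.0376 -0.0008 0 0;-0.0376 -0.0008 0 0' 0.085 | sed -n '2p;4,5p'
python3 steer.py '-0.0376 -0.0008 0 0;-0.0376 -0.0008 0 0;-0.0376 -0.0008 0 0;-0.0376 -0.0008 0 0;-0.0376 -0.0008 0 0' | sed -n '2p;4,5p'
python3 steer.py '-0.0376 -0.0008 0 0;-0.0376 -0.0008 0 0;0 0 0 0;0 0 0 0;0 0 0 0' | sed -n '2p;4,5p'
python3 look.py p copper1;python3 look.py d 0.606 -0.325 0.038
```

```text
position: [0.6445, 0.0476, 0.0788]
contact_force: [0.3, -0.9, -0.6]
width: 0.0749
position: [0.6361, -0.0652, 0.1753]
contact_force: [-0.3, -0.4, -0.8]
width: 0.0849
position: [0.6137, -0.2531, 0.1733]
contact_force: [0.8, 0.1, 0.3]
width: 0.085
position: [0.6056, -0.3259, 0.1727]
contact_force: [0.3, -0.0, -0.4]
width: 0.0851
delta tool [-0.      0.0003  0.1347] yaw_y -5.19 t 7.3667 q6 -0.5
```

View pics/copper1.png

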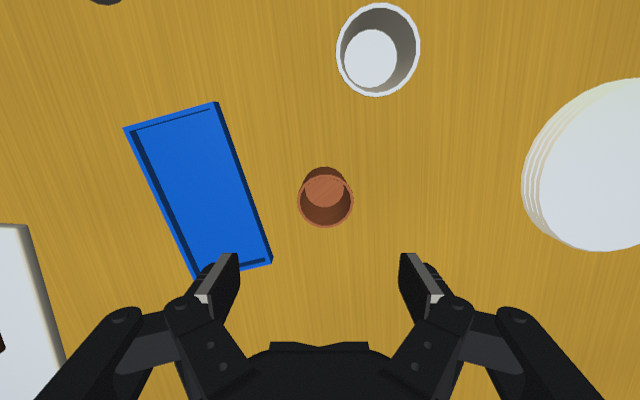

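The copper mould's mouth is centred near (325,200), with the ramekin at (378,50) well clear. The blue tray's corners are at (123,128), (217,102) and (272,262).

```bash
python3 - <<'E'
from h import *
f=np.load('pics/copper1.npz'); im,K,T=f['im'],f['K'],f['T']
print(cast([(325,200.5),(297,200),(353,200),(325,227),(325,175)],K,T,.05).round(4).tolist())
h=cv2.cvtColor(im,cv2.COLOR_RGB2HSV); m=((h[...,0]<15)|(h[...,0]>172))[150:240,280:370].astype(np.uint8)
k=big(m)+[280,150]; print(cv2.boundingRect(k),rim(k,K,T,.05,.0265))
print(cast([(123,128),(217,102),(272,262)],K,T,.016).round(4).tolist())
E
```

```text
[[0.6112, -0.3254, 0.05], [0.5856, -0.3226, 0.05], [0.6369, -0.3273, 0.05], [0.609, -0.3519, 0.05], [0.6132, -0.3015, 0.05]]
(297, 167, 57, 61) (array([ 0.611 , -0.3253]), 'free', array([ 0.611 , -0.3266,  0.0254]))
[[0.4224, -0.2454, 0.016], [0.5179, -0.2302, 0.016], [0.5452, -0.4042, 0.016]]
```

```bash

python3 steer.py '0 0.0045 0.035 0;0 0 0.035 0;0 0 0.035 0;0 0 0.02 0;0 0 0.0097 0' - | sed -n '2p;4,5p'
python3 steer.py '0 0 0 0;0 0 0 0' - | sed -n '2p;4,5p'
python3 steer.py '0 0 0 0;0 0 0 0;0 0 0 0;0 0 0 0;0 0 0 0' 0.03 40| sed -n '2p;4,6p'
python3 steer.py '0 0 0 0;0 0 0 0;0 0 0 0' - | sed -n '2p;4,6p'; python3 look.py d 0.639 -0.039 0.14
```

```text
position: [0.6087, -0.3231, 0.0344]
contact_force: [0.1, -0.3, -0.2]
width: 0.0849
position: [0.6111, -0.3257, 0.0387]
contact_force: [1.6, -0.3, 0.2]
width: 0.085
position: [0.6113, -0.3271, 0.0405]
contact_force: [0.2, 0.8, 5.5]
width: 0.0503
gripper_force: 41.4
position: [0.6113, -0.3271, 0.0405]
contact_force: [0.8, 1.5, 5.4]
width: 0.0507
gripper_force: 41.4
delta tool [ 0.2893  0.0017 -0.0999] yaw_y -5.22 t 8.6167 q6 -0.5
```

```bash

python3 steer.py '0 0 -0.03 0;0 0 -0.04 0;0 0 -0.035 0;0.0364 0.0004 0 0;0.0364 0.0004 0 0' - | tail -2
python3 steer.py '0.0364 0.0004 0 0;0.0364 0.0004 0 0;0.0364 0.0004 0 0;0.0364 0.0004 0 0;0.0364 0.0004 0 0' - | tail -2
python3 steer.py '0.0364 0.0004 0 0;0 0 0 0;0 0 0 0;0 0 0 0' ; python3 look.py d 0.6407 -0.0376 0.045; python3 look.py p copper2
```

```text
width: 0.0507
gripper_force: 42.1
width: 0.0504
gripper_force: 42.1
clock: 9.78
position: [0.64, -0.0369, 0.1436]
ee_rot: [0.001, 0.738, 0.675, 0.0]
contact_force: [0.3, 0.4, -1.4]
width: 0.0508
gripper_force: 42.1
delta tool [-0.0005  0.0007  0.0986] yaw_y -5.16 t 9.7833 q6 -0.08
```

View pics/copper2.png

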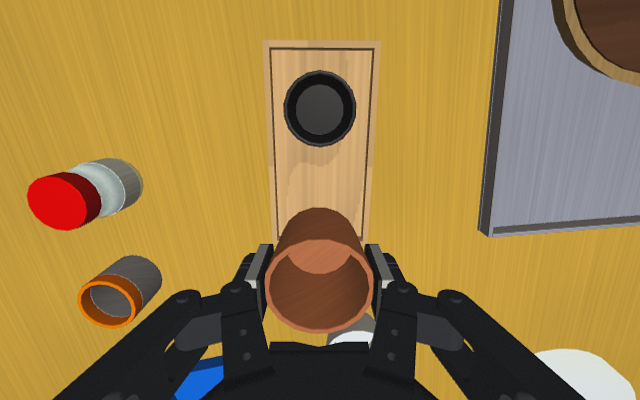

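The black mould stands centred in the far half of the wooden tray at (320,109), and the copper one is upright in the jaws over the near half.

```bash

python3 steer.py '0 0.0007 0.03 0;0 0 0.03 0;0 0 0.02 0;0 0 0.012 0;0 0 0.003 0' - | sed -n '2p;4p'
python3 steer.py '0 0 0.001 0;0 0 0 0;0 0 0 0;0 0 0 0'| sed -n '2p;4p'; python3 look.py d 0.6407 -0.0376 0.045
```

```text
position: [0.639, -0.0381, 0.0456]
contact_force: [-1.5, -0.7, 2.9]
position: [0.6417, -0.0371, 0.0485]
contact_force: [-0.3, -0.5, -0.9]
delta tool [-0.0006 -0.001   0.0035] yaw_y -5.22 t 10.5833 q6 -0.07
```

```bash

python3 steer.py '0 -0.001 0.002 0;0 0 0.002 0;0 0 0 0;0 0 0 0' - | sed -n '2p;4p'
python3 steer.py '0 0 0 0;0 0 0 0;0 0 0 0;0 0 -0.01 0;0 0 -0.03 0' 0.075 40 | sed -n '2p;4,5p'
python3 steer.py '0 0 -0.04 0;0 0 -0.04 0;0 0 -0.02 -0.09;0 0 0 0;0 0 0 0' 0.085 | sed -n '2p;4,5p'
python3 look.py d 0.4475 -0.0055 0.18
```

```text
position: [0.6404, -0.0368, 0.0454]
contact_force: [-2.4, -0.0, 9.7]
position: [0.6362, -0.0362, 0.0792]
contact_force: [-0.4, -0.6, -0.3]
width: 0.0748
position: [0.6404, -0.0368, 0.1852]
contact_force: [0.4, 0.4, -0.7]
width: 0.085
delta tool [ 0.031  -0.1929  0.0044] yaw_y -0.09 t 11.75 q6 -0.16
```

```bash

python3 steer.py '0.0062 -0.0386 0 0;0.0062 -0.0386 0 0;0.0062 -0.0386 0 0;0.0062 -0.0386 0 0;0.0062 -0.0386 0 0' | sed -n '2p'
python3 steer.py '0 0 0 0;0 0 0 0;0 0 0 0' | sed -n '2p'
python3 look.py p red1; python3 look.py d 0.4475 -0.0055 0.036
python3 - <<'E'
from h import *
f=np.load('pics/red1.npz'); im,K,T=f['im'],f['K'],f['T']
k=big(mask(im,'red')); print(cv2.boundingRect(k),rim(k,K,T,.07,.0215))
E
```

```text
position: [0.4433, -0.005, 0.181]
position: [0.4466, -0.0055, 0.1824]
delta tool [0.0002 0.     0.1466] yaw_y -0.08 t 12.4667 q6 -0.17
(297, 178, 48, 49) (array([ 0.4481, -0.0036]), 'free', array([ 0.4481, -0.0048,  0.0206]))
```

View pics/red1.png

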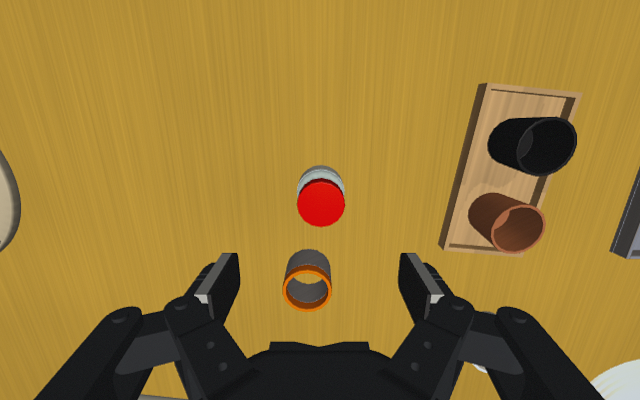

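Both moulds stand upright in the wooden tray; the red lid is at (321,202) between the open fingers and the cutter at (307,290).

```bash

python3 steer.py '0.0007 0.001 0.035 0;0 0 0.035 0;0 0 0.035 0;0 0 0.025 0;0 0 0.0185 0' - | sed -n '2p;4,5p'
python3 steer.py '0 0 0 0;0 0 0 0' - | sed -n '2p;4,5p'
python3 steer.py '0 0 0 0;0 0 0 0;0 0 0 0;0 0 0 0;0 0 0 0' 0.03 45| sed -n '2p;4,6p'
python3 steer.py '0 0 0 0;0 0 0 0;0 0 0 0' - | sed -n '2p;4,6p'; python3 look.py d 0.4565 0.256 0.14
```

```text
position: [0.4477, -0.0049, 0.0316]
contact_force: [0.7, -0.2, -0.6]
width: 0.0852
position: [0.4482, -0.005, 0.0334]
contact_force: [-0.2, -0.6, 0.1]
width: 0.0845
position: [0.4488, -0.0051, 0.0361]
contact_force: [-0.3, 0.7, 4.1]
width: 0.0468
gripper_force: 45.8
position: [0.4488, -0.005, 0.0361]
contact_force: [-0.3, -0.5, 6.5]
width: 0.0467
gripper_force: 46.0
delta tool [ 0.261   0.0079 -0.1041] yaw_y -0.05 t 13.7167 q6 -0.17
```

```bash

python3 steer.py '0 0 -0.03 0;0 0 -0.04 0;0 0 -0.035 0;0.0384 0.0008 0 0;0.0384 0.0008 0 0' - | tail -2
python3 steer.py '0.0384 0.0008 0 0;0.0384 0.0008 0 0;0.0384 0.0008 0 0;0.0384 0.0008 0 0;0.0384 0.0008 0 0' - | tail -2
python3 steer.py '0.0384 0.0008 0 0;0.0384 0.0008 0 0;0 0 0 0;0 0 0 0;0 0 0 0' ; python3 look.py d 0.4557 0.341 0.041; python3 look.py p red2
python3 - <<'E'
from h import *
f=np.load('pics/red2.npz'); im,K,T=f['im'],f['K'],f['T']
k=big(mask(im,'green')); a=cv2.approxPolyDP(cv2.convexHull(k),6,True)[:,0]; print(a.tolist(),cast(a,K,T,.016).round(4).tolist())
k=big(mask(im,'red')); print(cv2.boundingRect(k),rim(k,K,T,T[2,3]*0+.180,.0215))
E
```

```text
width: 0.0466
gripper_force: 47.0
width: 0.0465
gripper_force: 47.0
clock: 14.97
position: [0.4546, 0.3404, 0.1397]
ee_rot: [0.0, 0.707, 0.707, -0.0]
contact_force: [-0.0, -0.5, -1.0]
width: 0.0464
gripper_force: 47.0
delta tool [0.0007 0.0011 0.0987] yaw_y 0.0 t 14.9667 q6 0.52
[[271, 147], [377, 149], [369, 243], [277, 247]] [[0.4129, 0.3898, 0.016], [0.5053, 0.3882, 0.016], [0.5036, 0.2973, 0.016], [0.4138, 0.2928, 0.016]]
(265, 261, 109, 86) (array([0.4546, 0.3596]), 'free', array([0.4546, 0.3564, 0.019 ]))
```

View pics/red2.png

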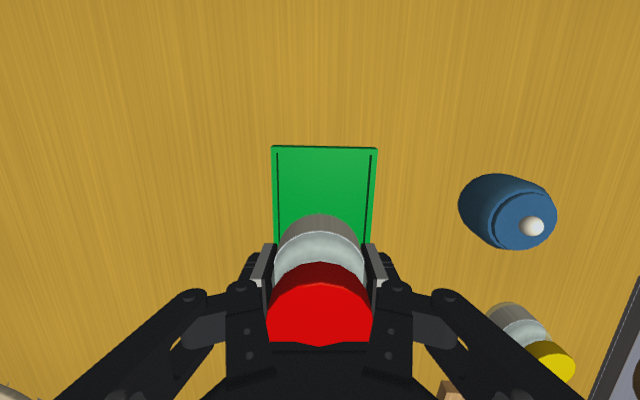

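The red jar is upright in the jaws over the green tray, whose far edge runs from (271,147) to (377,149); the salt pot is at (510,212), untouched.

```bash

python3 steer.py '0 0.002 0.03 0;0 0 0.03 0;0 0 0.02 0;0 0 0.012 0;0 0 0.003 0' - | sed -n '2p;4p'
python3 steer.py '0 0 0 0;0 0 0 0;0 0 0 0;0 0 0.002 0;0 0 0 0'| sed -n '2p;4p'
python3 steer.py '0 0 0 0;0 0 0 0;0 0 0 0'| sed -n '2p;4p'; python3 look.py d 0.457 0.341 0.041
```

```text
position: [0.4557, 0.3381, 0.0424]
contact_force: [-0.5, -0.3, -1.6]
position: [0.4576, 0.3409, 0.0432]
contact_force: [1.0, 0.5, -0.9]
position: [0.4572, 0.3409, 0.0427]
contact_force: [-0.8, 0.4, -0.9]
delta tool [ 0.0001 -0.0002  0.0017] yaw_y -0.05 t 16.1 q6 0.52
```

```bash

python3 steer.py '0 0 0.002 0;0 0 0.0015 0;0 0 0 0;0 0 0 0' - | sed -n '2p;4p'
python3 steer.py '0 0 0 0;0 0 0 0;0 0 0 0;0 0 -0.01 0;0 0 -0.03 0' 0.075 40 | sed -n '2p;4,5p'
python3 steer.py '0 0 -0.04 0;0 0 -0.04 0;0 0 -0.02 0;-0.021 0.0296 0 0;-0.021 0.0296 0 0' 0.085 | sed -n '2p;4,5p'
python3 steer.py '-0.021 0.0296 0 0;-0.021 0.0296 0 0;-0.021 0.0296 0 0;-0.021 0.0296 0 0;-0.021 0.0296 0 0' - | sed -n '2p;4,5p'
python3 steer.py '0 0 0 0;0 0 0 0;0 0 0 0' - | sed -n '2p;4,5p'
python3 look.py d 0.6645 0.194 0.034; python3 look.py p yel1
python3 - <<'E'
from h import *
f=np.load('pics/yel1.npz'); im,K,T=f['im'],f['K'],f['T']
k=big(mask(im,'yellow')); print(cv2.boundingRect(k),rim(k,K,T,.07,.0215))
E
```

```text
position: [0.4575, 0.3411, 0.0411]
contact_force: [-3.4, -1.2, 13.6]
position: [0.4543, 0.339, 0.0758]
contact_force: [0.4, 0.0, -0.6]
width: 0.0751
position: [0.5168, 0.2998, 0.1823]
contact_force: [-0.0, 0.1, -0.6]
width: 0.0851
position: [0.6654, 0.1923, 0.1795]
contact_force: [0.0, -0.3, 0.5]
width: 0.0851
position: [0.6637, 0.1935, 0.1788]
contact_force: [-0.0, 0.5, 0.4]
width: 0.0847
delta tool [0.0005 0.001  0.1448] yaw_y -0.1 t 17.9333 q6 0.18
(296, 180, 49, 47) (array([0.6648, 0.1969]), 'free', array([0.6648, 0.1957, 0.0206]))
```

View pics/yel1.png

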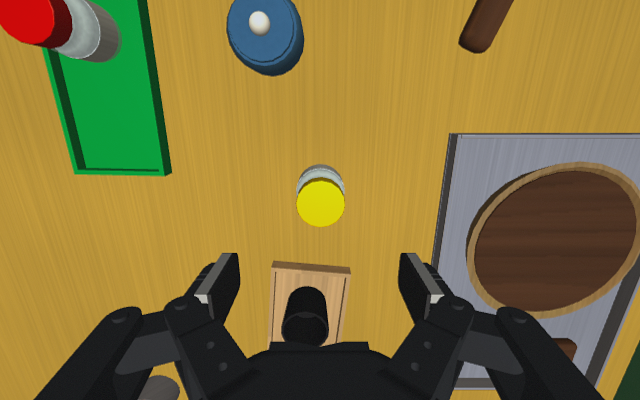

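The yellow lid is at (320,203) between the fingers, clear of the baking sheet (edge near column 440), and the red jar stands in the green tray's far half.

```bash

python3 steer.py '0.0015 0.001 0.035 0;0 0 0.035 0;0 0 0.035 0;0 0 0.025 0;0 0 0.0145 0' - | sed -n '2p;4,5p'
python3 steer.py '0 0 0 0;0 0 0 0' - | sed -n '2p;4,5p'
python3 steer.py '0 0 0 0;0 0 0 0;0 0 0 0;0 0 0 0;0 0 0 0' 0.03 45| sed -n '2p;4,6p'
python3 steer.py '0 0 0 0;0 0 0 0;0 0 0 0' - | sed -n '2p;4,6p'; python3 look.py d 0.457 0.257 0.14
```

```text
position: [0.6616, 0.196, 0.0313]
contact_force: [0.1, -0.4, -0.2]
width: 0.0851
position: [0.6639, 0.1961, 0.0343]
contact_force: [0.1, 0.8, 0.8]
width: 0.0848
position: [0.6662, 0.1954, 0.0368]
contact_force: [-0.8, 1.1, 6.7]
width: 0.0467
gripper_force: 46.7
position: [0.6662, 0.1954, 0.0368]
contact_force: [-1.0, 0.4, 6.6]
width: 0.0464
gripper_force: 46.7
delta tool [ 0.0615 -0.2089 -0.1037] yaw_y -0.07 t 19.2333 q6 0.19
```

```bash

python3 steer.py '0 0 -0.03 0;0 0 -0.04 0;0 0 -0.035 0;0.0103 -0.0348 0 0;0.0103 -0.0348 0 0' - | tail -2
python3 steer.py '0.0103 -0.0348 0 0;0.0103 -0.0348 0 0;0.0103 -0.0348 0 0;0.0103 -0.0348 0 0;0 0 0 0' - | tail -2
python3 steer.py '0 0 0 0;0 0 0 0;0 0 0 0' ; python3 look.py d 0.457 0.257 0.0415
```

```text
width: 0.0464
gripper_force: 46.9
width: 0.0465
gripper_force: 46.9
clock: 20.32
position: [0.4581, 0.2571, 0.14]
ee_rot: [0.001, 0.708, 0.707, 0.001]
contact_force: [0.6, 0.1, -1.1]
width: 0.0465
gripper_force: 46.9
delta tool [-0.0002 -0.0013  0.0985] yaw_y -0.09 t 20.3167 q6 0.38
```

```bash

python3 steer.py '0 -0.001 0.03 0;0 0 0.03 0;0 0 0.02 0;0 0 0.012 0;0 0 0.004 0' - | sed -n '2p;4p'
python3 steer.py '0 0 0 0;0 0 0 0;0 0 0 0;0 0 0.002 0;0 0 0 0'| sed -n '2p;4p'
python3 steer.py '0 0 0.001 0;0 0 0 0;0 0 0 0'| sed -n '2p;4p'; python3 look.py d 0.457 0.257 0.0415
```

```text
position: [0.4554, 0.256, 0.0417]
contact_force: [-7.7, -3.9, 27.4]
position: [0.4564, 0.2572, 0.0419]
contact_force: [0.3, -0.7, -0.9]
position: [0.4564, 0.2572, 0.0418]
contact_force: [-0.3, -1.0, 6.2]
delta tool [-0.0002  0.0006  0.0003] yaw_y -0.05 t 21.4 q6 0.38
```

```bash

python3 steer.py '0 0 0 0;0 0 0 0;0 0 0 0;0 0 -0.01 0;0 0 -0.03 0' 0.075 40 | sed -n '2p;4,5p'
python3 steer.py '0 0 -0.04 0;0 0 -0.04 0;0 0 -0.02 0;-0.0371 -0.0026 0 0;-0.0371 -0.0026 0 0' 0.085 | sed -n '2p;4,5p'
python3 steer.py '-0.0371 -0.0026 0 0;-0.0371 -0.0026 0 0;-0.0371 -0.0026 0 0;-0.0371 -0.0026 0 0;-0.0371 -0.0026 0 0' - | sed -n '2p;4,5p'
python3 steer.py '-0.0371 -0.0026 0 0;-0.0371 -0.0026 0 0;-0.0371 -0.0026 0 0;0 0 0 -0.08;0 0 0 -0.08' - | sed -n '2p;4,5p'
python3 steer.py '0 0 0 0;0 0 0 0;0 0 0 0' - | sed -n '2p;4,5p'
python3 look.py p cut1
python3 - <<'E'
from h import *
from look import delta
f=np.load('pics/cut1.npz'); im,K,T=f['im'],f['K'],f['T']
k=big(mask(im,'orange',(320,200,80))); print(cv2.boundingRect(k),rim(k,K,T,.048,.027))
c=rim(k,K,T,.048,.027)[0]; delta(c[0],c[1],.036)
E
```

```text
position: [0.4525, 0.2558, 0.0779]
contact_force: [0.2, -0.6, 0.1]
width: 0.0749
position: [0.4516, 0.1836, 0.1832]
contact_force: [-0.8, -0.3, -0.9]
width: 0.0852
position: [0.4365, -0.0042, 0.1813]
contact_force: [0.0, -0.1, 0.1]
width: 0.0851
position: [0.429, -0.1164, 0.1811]
contact_force: [0.0, 0.5, -0.3]
width: 0.0848
position: [0.4291, -0.1136, 0.1808]
contact_force: [0.4, 0.1, -0.4]
width: 0.0854
(299, 193, 47, 26) (array([ 0.4335, -0.1047]), 'free', array([ 0.4331, -0.1092,  0.0234]))
delta tool [0.008  0.0056 0.1447] yaw_y 9.09 t 23.3667 q6 -0.57
```

View pics/cut1.png

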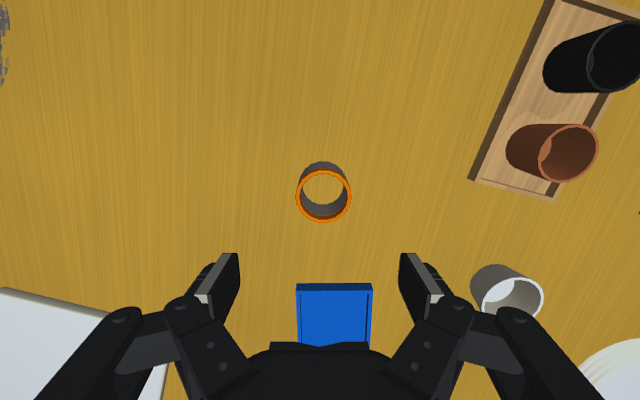

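The cutter's orange edge spans columns 295–352 and rows 168–223, so its centre is about (323.5,196). The colour mask caught only part of it, so I use this ellipse.

```bash
python3 - <<'E'
from h import *
from look import delta
f=np.load('pics/cut1.npz'); im,K,T=f['im'],f['K'],f['T']
print(cast([(323.5,196),(295,196),(352,196),(323.5,223.5),(323.5,168.5),(296,284),(372,283)],K,T,.048).round(4).tolist())
print(cast([(296,284),(372,283)],K,T,.016).round(4).tolist())
c=cast((323.5,196),K,T,.048)[0]; delta(c[0],c[1],.036)
E
```

```text
[[0.4333, -0.1108, 0.048], [0.4065, -0.1151, 0.048], [0.4602, -0.1065, 0.048], [0.438, -0.1388, 0.048], [0.429, -0.0845, 0.048], [0.4205, -0.2122, 0.048], [0.5002, -0.1981, 0.048]]
[[0.4211, -0.2347, 0.016], [0.5108, -0.2189, 0.016]]
delta tool [0.002  0.0045 0.1447] yaw_y 9.09 t 23.3667 q6 -0.57
```

```bash

python3 steer.py '0.001 0.004 0.035 0;0 0 0.035 0;0 0 0.035 0;0 0 0.025 0;0 0 0.0145 0' - | sed -n '2p;4,5p'
python3 steer.py '0 0 0 0;0 0 0 0' - | sed -n '2p;4,5p'
python3 steer.py '0 0 0 0;0 0 0 0;0 0 0 0;0 0 0 0;0 0 0 0' 0.03 35| sed -n '2p;4,6p'
python3 steer.py '0 0 0 0;0 0 0 0;0 0 0 0' - | sed -n '2p;4,6p'; python3 look.py d 0.482 -0.325 0.14
```

```text
position: [0.4313, -0.1109, 0.0335]
contact_force: [-0.3, 0.2, -0.4]
width: 0.0851
position: [0.4327, -0.1117, 0.0356]
contact_force: [0.3, -0.0, 0.3]
width: 0.085
position: [0.434, -0.1126, 0.0375]
contact_force: [-0.0, 0.4, 5.3]
width: 0.0523
gripper_force: 36.7
position: [0.434, -0.1127, 0.0375]
contact_force: [-0.0, 0.7, 4.9]
width: 0.0522
gripper_force: 36.7
delta tool [-0.2174  0.0141 -0.1021] yaw_y 9.11 t 24.6167 q6 -0.57
```

```bash

python3 steer.py '0 0 -0.03 0;0 0 -0.04 0;0 0 -0.035 0;-0.0362 0.0023 0 0;-0.0362 0.0023 0 0' - | tail -2
python3 steer.py '-0.0362 0.0023 0 0;-0.0362 0.0023 0 0;-0.0362 0.0023 0 0;-0.0362 0.0023 0 0;0 0 0 0' - | tail -2
python3 steer.py '0 0 0 0;0 0 0 0;0 0 0 0' ; python3 look.py d 0.482 -0.325 0.0425; python3 look.py p cut2
```

```text
width: 0.0521
gripper_force: 37.4
width: 0.0525
gripper_force: 37.4
clock: 25.7
position: [0.4803, -0.3233, 0.1411]
ee_rot: [-0.001, 0.649, 0.761, 0.0]
contact_force: [0.3, 0.6, 0.3]
width: 0.0518
gripper_force: 37.4
delta tool [-0.0021  0.0014  0.0986] yaw_y 9.14 t 25.7 q6 -0.87
```

View pics/cut2.png

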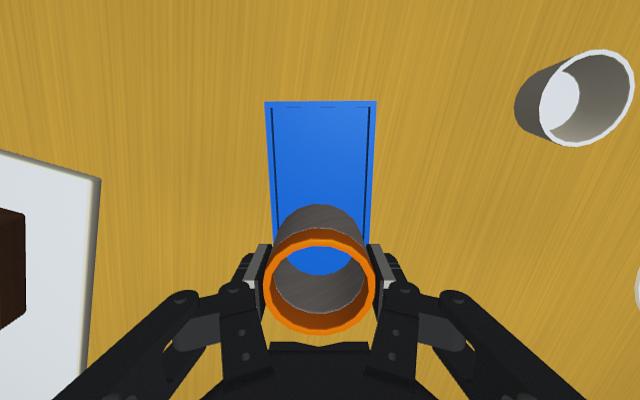

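The cutter is upright in the jaws with its orange edge up at (320,287), centred over the blue tray, whose far edge is at (265–377,101).

```bash

python3 steer.py '-0.001 0.001 0.03 0;0 0 0.03 0;0 0 0.02 0;0 0 0.01 0;0 0 0.003 0' - | sed -n '2p;4p'
python3 steer.py '0 0 0 0;0 0 0 0;0 0 0.002 0;0 0 0 0;0 0 0 0'| sed -n '2p;4p'
python3 steer.py '0 0 0.001 0;0 0 0 0;0 0 0 0'| sed -n '2p;4p'; python3 look.py d 0.482 -0.325 0.0425
```

```text
position: [0.4811, -0.3236, 0.0464]
contact_force: [-0.3, -0.2, -0.6]
position: [0.4825, -0.3257, 0.0469]
contact_force: [0.4, 0.8, -0.5]
position: [0.4821, -0.3255, 0.0451]
contact_force: [-0.0, 0.4, -0.3]
delta tool [0.0005 0.     0.0026] yaw_y 9.1 t 26.8333 q6 -0.87
```

```bash

python3 steer.py '0 0 0.0015 0;0 0 0.0015 0;0 0 0 0;0 0 0 0'| sed -n '2p;4p'
python3 steer.py '0 0 0.001 0;0 0 0 0;0 0 0 0'| sed -n '2p;4p'
```

```text
position: [0.4822, -0.3255, 0.0426]
contact_force: [-1.3, 1.0, 4.8]
position: [0.4822, -0.3255, 0.0425]
contact_force: [-2.7, 1.1, 11.2]
```

Touching the tray floor: release, retreat, and check from the fixed cameras.

```bash

python3 steer.py '0 0 0 0;0 0 0 0;0 0 0 0;0 0 -0.01 0;0 0 -0.03 0' 0.075 35 | sed -n '2p;4,5p'
python3 steer.py '0 0 -0.04 0;0 0 -0.04 0;0 0 -0.04 0;0 0 -0.03 0;0 -0.03 0 0' 0.085 | sed -n '2p;4,5p'
python3 steer.py '0 -0.04 0 0;0 -0.04 0 0;0 0 0 0;0 0 0 0;0 0 0 0' - | sed -n '1,2p;4,5p'
python3 - <<'E'
from rig import manip, cam, get_state
import cv2,numpy as np
t=cam.get_image("top")["img"]; s=cam.get_image("side")["img"]
a=cv2.resize(t[110:285,120:520],(800,350),interpolation=cv2.INTER_CUBIC); b=cv2.resize(s[90:370,180:460],(250,250)); 
cv2.imwrite("pics/fin.png",np.vstack([a,np.hstack([b,cv2.resize(s[105:170,210:360],(550,250))])])[:,:,::-1])
E
```

```text
position: [0.4795, -0.3233, 0.0776]
contact_force: [1.2, 0.4, -0.2]
width: 0.0749
position: [0.4593, -0.333, 0.239]
contact_force: [0.4, -2.0, 0.4]
width: 0.085
clock: 28.67
position: [0.3739, -0.3431, 0.2316]
contact_force: [0.5, -0.4, 0.5]
width: 0.0848
```

View pics/fin.png

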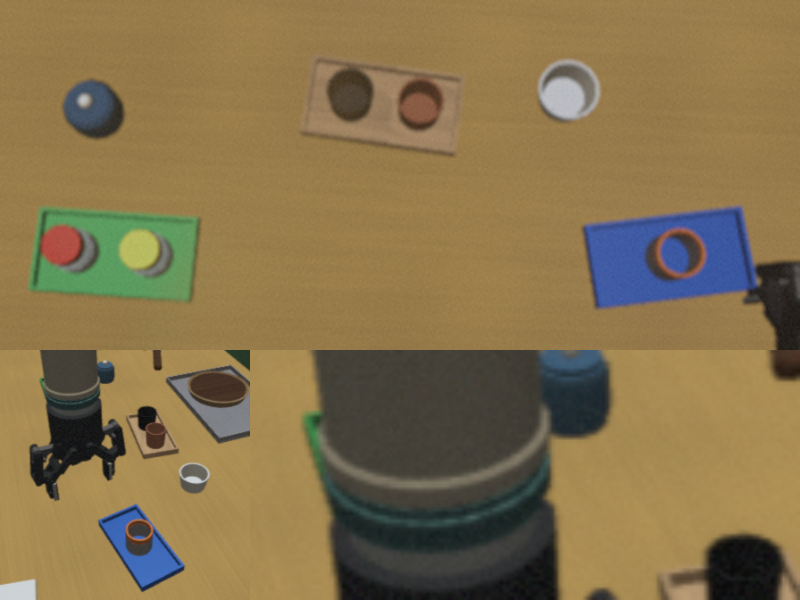

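The top crop shows both moulds in the wooden tray (350,94 and 420,104), both jars upright in the green tray (62,246 and 139,250) and the cutter in the blue tray (681,253). The ramekin and salt pot are where they were, and the arm is clear.

```bash
python3 -c "
from rig import manip, cam, get_state
print(manip.sign_off())"
```

```text
the job is handed in; nothing more can be done
None
```

I put both moulds in the wooden tray, both jars in the green tray and the cutter in the blue tray, all upright, left the ramekin and salt pot alone, and handed the job in at about 29 s.

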